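# Re-lay the medicine row on the fridge-top tray

## Task

The fridge top has been wiped and the medicine things are standing on the bamboo board; put them back on the black tray as one straight row just behind the pill organiser and parallel to it, leaving about 35 mm clear between neighbours and between the row and the organiser: the steel tin directly behind the middle of the organiser, the amber bottle to the left of the tin and the white egg cup to its right (left, right and behind as seen from the robot). Then cap the bottle with the blue dosing cup, mouth down over the bottle's white cap. Leave everything standing upright, and do not shift the organiser, the thermometer, the green-capped tablet pot or the jam jar.

Things in the scene. Friction and masses are not known exactly. Their poses are not given: they have to be found in the camera images.
- tray: Glossy black acrylic tray, 220 (x) by 340 (y) by 24 mm high, walls and floor 5 mm thick; fixed. Origin at the centre of its underside, x axis across it away from the robot, y axis along it to the left. It stands on one side of the fridge top, the bamboo board on the other.
- board: Bamboo board, 240 (x) by 340 (y) by 12 mm thick, fixed; origin at the centre of its underside. The tin, bottle, egg cup, dosing cup, tablet pot and jam jar stand on its top at the start, in no fixed order.
- organiser: Clear seven-cell pill organiser with bluish snap lids, 34 (x) by 150 (y) by 25 mm high, loose on the tray, 0.14 kg; not to be moved. Origin at the centre of its underside; x axis points behind it (away from the robot), y axis along it to the left.
- tin_mid (a point): Round steel tin with slip lid, 62 mm diameter, 44 mm high, about 0.09 kg, z axis up. This point is its centre, 22 mm above its underside.
- bottle_mid (a point): Amber glass bottle with paper label and white screw cap, about 0.12 kg, z axis up: body 44 mm diameter up to 58 mm above its underside, then a shoulder and neck, cap 28 mm diameter from 72 mm to the top at 94 mm. This point is on its axis, 47 mm above its underside.
- eggcup_mid (a point): White ceramic egg cup, 63 mm high, about 0.10 kg, z axis up: foot 40 mm diameter, thin stem, hollow bowl of 48 mm outer diameter in its top 14 mm (rounded in below that). This point is on its axis, 31.5 mm above its underside.
- dosecup_mid (a point): Translucent blue plastic dosing cup standing mouth down, 31 mm high, about 15 g, z axis up: 41 mm outer diameter at the mouth (underside), 38 mm at the closed end (top), side walls 2 mm, closed end 3 mm, so it is 28 mm deep inside. This point is on its axis, 15.5 mm above the mouth; when it rests on the bottle's cap the mouth hangs 28 mm below the top of the cap.
- pot: White tablet pot with a green band and green cap, 42 mm diameter, 62 mm high, loose on the board; leave it alone. Origin at the centre of its underside.
- jar: Squat dark red jam jar with a yellow lid, 54 mm diameter, 65 mm high, loose on the board; leave it alone. Origin at the centre of its underside.
- thermometer: White stick thermometer, 132 mm long, 16 mm wide, 10 mm high, lying loose in the tray along the front of the organiser; leave it alone. Origin near its middle, underside; y axis along it.

How it is judged:
By the outcome, as a careful person would: the job done as asked, in the order asked, and still so for the second after the job is handed in, with the robot touching nothing.
It also fails if it takes over 115 s, if anything falls off the work surface, if the arm or the gripper's body presses on something with over 40 N, if the wrist force passes 120 N, or if a joint passes its speed limit or range.

## Robot

A 7-joint arm with a two-finger parallel gripper is mounted at the origin on the work surface. World frame = base frame: x ahead of the robot, y to its left, z up, the work surface at z = 0. Lengths are in m, angles in degrees, forces in N, time in s.
With the tool pointing down it reaches from about 0.4 to 0.75 m from the base axis. Payload 19.5 kg.
Tool frame: the origin (TCP) lies midway between the tips of the shut fingers; the grasp point (between the pads) lies 19 mm behind it; z points along the fingers, y is the line along which they close (so a half turn about z gives the same grasp; the last joint's range is limited). The gripper opens to 85 mm and grips with 20 to 120 N. Pads are 22 mm wide; open, the fingers measure 114 mm over their backs; the gripper's body (76 mm by 85 mm) begins 54 mm behind the grasp point. The pads swing forward as they close: fully open they stand 13 mm farther back than shut.
Start: joints at [-79.452, 40.479, -1.581, 85.061, 1.261, 54.483, -4.326], TCP at [0.129, 0.56, 0.231] pointing down, gripper open.
Joint ranges: [-155.06, 155.06], [-18.47, 123.98], [-90, 86.84], [0, 140.48], [-83.41, 263.41], [0, 116], [-161.91, 161.91]. Speed limits (degrees/s): [108.29, 108.29, 147.25, 147.25, 172.46, 172.46, 172.46].

## Interface

Orientations are given as [roll, pitch, yaw] about the fixed x, y, z axes, in that order (R = Rz(yaw) Ry(pitch) Rx(roll)).
In Python, from rig import get_state, get_image, job_done gives the robot as it stands.
- The arm moves only by the tool carry_out, never from a script. Its argument "moves" is a list that holds one entry, the list of rows, each a list of 5 numbers: the shift along the tool's x, y, z in cm, then the turn about the tool's z in degrees, then the gripper command: -1 is fully open, 1 is shut, values between are in proportion. A call has 1 to 8 rows; each row shifts and turns the commanded pose from where the row before left it, along the tool's axes as they then stand; what a row does not reach is not made up. A row lasts 1/8 s, in which the tool goes at most 62.5 mm and 10.7 degrees, less where a joint would pass 70% of its speed; a pose out of reach is approached as far as the arm can. A call with a gripper value outside its range is refused whole. The fingers move at their own pace and stop on an object; "squeeze" is the grip in N (left out, the last holds). Time passes only in rows, so rows that do not move let the fingers close. It gives the time, the measured TCP pose, the force, the opening and the grip force at its end, in the units of the state.
- get_state(): the state, without advancing time (a new reading comes with each control period).
- get_image(name): name is "scene" or "top" or "wrist"; returns a dict with "image" (384x512x3 uint8, red, green, blue), "mtx" (3x3 intrinsics, pixels), "k1" (the pictures are not rectified: a ray, as slopes to the right and down, at radius r is drawn at 1 + k1 r^2 times it, then the intrinsics apply), "R" (3x3) and "t" (3): a world point X has camera coordinates R X + t. Camera axes: x right, y down, z forward; pixel columns grow to the right and rows downward; lengths in m; the calibration is good to about 2 mm. A picture is of the moment at which its call begins. There is no depth.
- job_done(): hands the job in; it is judged then, once.
The state is a dict: "t": time; "qpos": joint angles; "qd": joint speeds; "tau": joint torques, N m; "position": TCP position; "tcp_rot": TCP orientation; "ft_force": force on the tool from outside, world axes, zero at the start; "torque": the same for the moment, N m; "grip_width": finger opening in m; "finger_force": force on a finger pad.
Only numpy, scipy, OpenCV 4.12 (cv2) and the standard library are available. Lean on these libraries where they do the work, as an engineer would, in place of code of your own. Each camera call takes 0.05 s, during which the arm holds its last target. There are 200 camera calls.

## Working session

There is one attempt and no reset: what is moved stays moved. The work goes in short steps, Python scripts to look and compute and a tool call to move; the robot and the scene stay as the last step left them, time stands still between calls to the robot, and variables do not carry over. Pictures are saved under pics/ and viewed, at most 14 in all, crops included, and the job is handed in when it is done.

Besides the shell and the picture viewer there is one more tool, called as name(argument=value, ...), one argument or row to a line, values as JSON. carry_out: Moves the arm, as the interface text tells. Its arguments: {"type":"object","properties":{"moves":{"type":"array"},"squeeze":{"type":"number"}},"required":["moves"]}

```bash
mkdir -p pics; cat > h.py <<'E'
import numpy as np, cv2
from rig import get_state, get_image, job_done
def snap(n,f):
    d=get_image(n); cv2.imwrite(f'pics/{f}.png',d['image'][:,:,::-1]); np.savez(f'pics/{f}.npz',**{k:np.array(v) for k,v in d.items()}); return d
def load(f): return np.load(f'pics/{f}.npz')
def ray(d,u,v):
    K=np.array(d['mtx'],float); k=float(d['k1'])
    x,y=cv2.undistortPoints(np.array([[[u,v]]],float),K,np.array([k,0,0,0.]))[0,0]
    R=np.array(d['R']); return -R.T@np.array(d['t']), R.T@np.array([x,y,1])
def pix(d,u,v,z):
    c,r=ray(d,u,v); return c+r*(z-c[2])/r[2]
def proj(d,X):
    p=np.array(d['R'])@np.array(X)+np.array(d['t']); x,y=p[:2]/p[2]; s=1+float(d['k1'])*(x*x+y*y); K=np.array(d['mtx'])
    return K[0,0]*x*s+K[0,2],K[1,1]*y*s+K[1,2]
E
python3 - <<'E'
from h import *
a=snap('top','top0');b=snap('scene','scene0')
for n,d in(('t',a),('s',b)): print(n,-np.array(d['R']).T@np.array(d['t']),d['k1'],np.array(d['mtx'])[0,0])
cv2.imwrite('pics/top0b.png',cv2.resize(a['image'][:,:,::-1],(800,600),interpolation=cv2.INTER_CUBIC))
cv2.imwrite('pics/scene0b.png',cv2.resize(b['image'][:,:,::-1],(800,600),interpolation=cv2.INTER_CUBIC))
print(get_state())
E
```

```text
t [0.38905344 0.00450638 0.78807481] -0.009667681068735553 348.35199965132387
s [ 1.17351545 -0.22391144  1.26282392] -0.19698782166208592 497.22544137706063
{'t': 0.1, 'qpos': array([-79.45228014,  40.50945845,  -1.58279237,  85.07999851,
         1.25967384,  54.4812172 ,  -4.32572437]), 'qd': array([-0.03644671, -0.09198604,  0.02298144, -0.07719623,  0.04478147,
        0.04280215, -0.06097241]), 'tau': array([ 2.16425673e-03, -8.84286976e+01,  1.23663146e+00, -2.36457092e+01,
        1.70468754e-02,  5.04378229e-03,  4.78026664e-06]), 'position': array([0.12867271, 0.56019447, 0.23089024]), 'tcp_rot': array([-1.79946610e+02,  5.35048077e-04,  1.67062946e+02]), 'ft_force': array([ 0.62488719, -0.90753606, -0.68222036]), 'torque': array([ 0.02431742, -0.04440906,  0.01538059]), 'finger_force': 0.0, 'grip_width': 0.08519545799572993}
```

View pics/top0b.png

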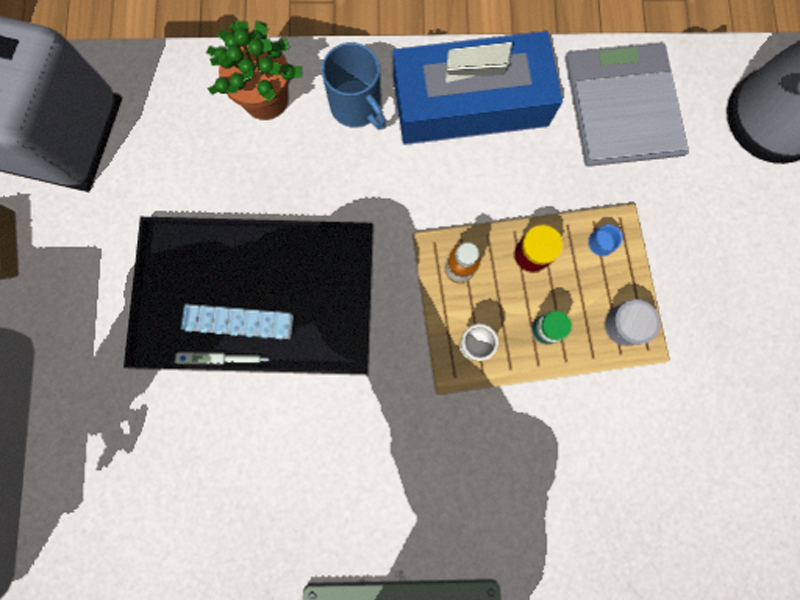

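View pics/scene0b.png

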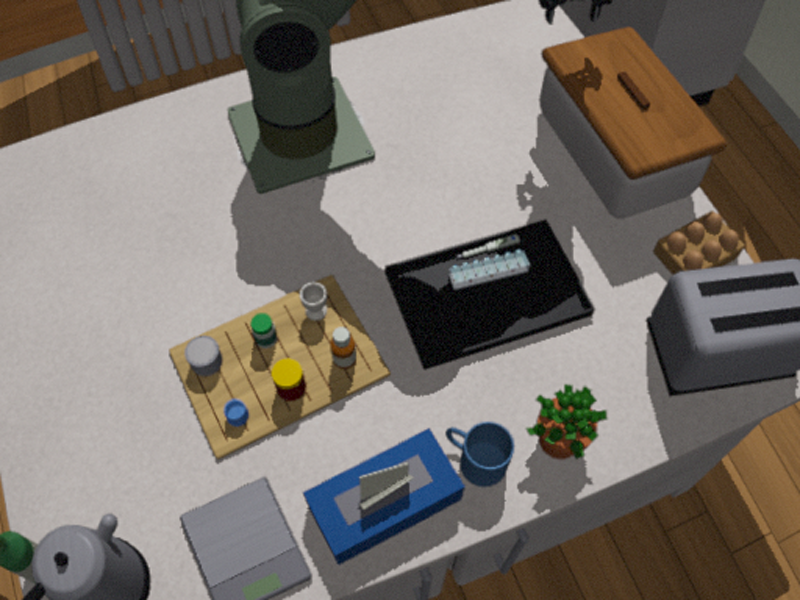

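The top view shows the tray at left (organiser about 237,321; thermometer about 222,358) and the board at right: bottle (467,255), jar (541,247), dosing cup (606,238), egg cup (479,342), pot (554,327), tin (636,322). I'll enlarge both regions.

```bash
python3 - <<'E'
import cv2
i=cv2.imread('pics/top0.png')
a=cv2.resize(i[125:255,260:433],None,fx=4.6,fy=4.6,interpolation=cv2.INTER_CUBIC);cv2.imwrite('pics/c1.png',a)
b=cv2.resize(i[130:245,75:245],None,fx=4.6,fy=4.6,interpolation=cv2.INTER_CUBIC)
b=cv2.convertScaleAbs(b,alpha=1.5,beta=20);cv2.imwrite('pics/c2.png',b);print(a.shape,b.shape)
E
```

```text
(598, 796, 3) (529, 782, 3)
```

View pics/c1.png

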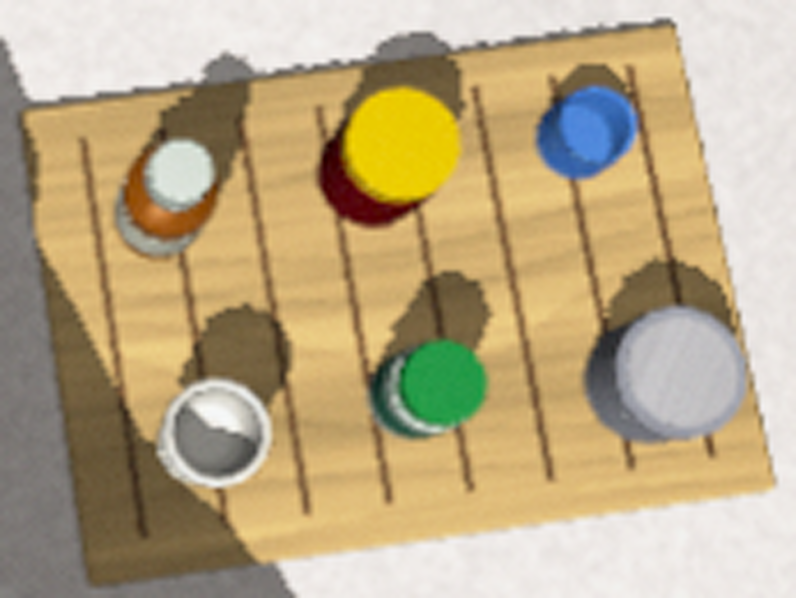

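View pics/c2.png

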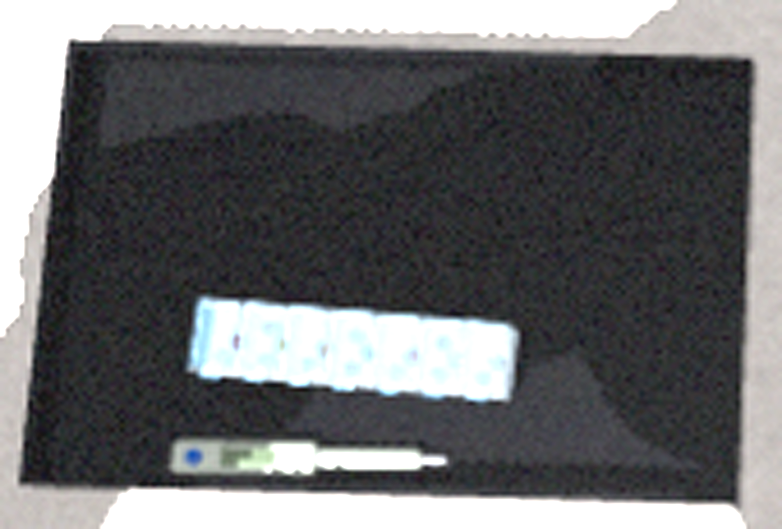

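The crops give, in crop px, the bottle cap (180,173), jar lid (402,145), dose cup top (~598,127), egg cup rim (216,432), pot cap (444,383), tin lid (681,372) and organiser corners (197,297), (188,372), (513,402), (518,322).

```bash
python3 - <<'E'
from h import *
d=load('top0')
f=lambda u,v,x0,y0:(x0+(u+.5)/4.6-.5,y0+(v+.5)/4.6-.5)
for n,u,v,z in [('bottle',180,173,.106),('jar',402,145,.077),('dose',598,127,.043),('egg',216,432,.075),('pot',444,383,.074),('tin',681,372,.056)]:
    print(n,pix(d,*f(u,v,260,125),z).round(4))
for u,v in [(23,108),(672,22),(775,486),(92,584)]: print('board',pix(d,*f(u,v,260,125),.012).round(4))
for u,v,zs in [(197,297,[.03]),(188,372,[.03]),(513,402,[.03,.005]),(518,322,[.03,.005])]:
    for z in zs: print('org',z,pix(d,*f(u,v,75,130),z).round(4))
for u,v in [(70,42),(751,60),(738,502),(22,485)]: print('tray',pix(d,*f(u,v,75,130),.024).round(4))
for u,v in [(172,456),(446,461)]: print('th',pix(d,*f(u,v,75,130),.012).round(4))
w=snap('wrist','w0'); print(-np.array(w['R']).T@np.array(w['t']),np.array(w['R']).round(3),np.array(w['mtx'])[0,0])
E
```

```text
bottle [ 0.5596 -0.0914  0.106 ]
jar [ 0.5786 -0.198   0.077 ]
dose [ 0.5953 -0.3031  0.043 ]
egg [ 0.4485 -0.1074  0.075 ]
pot [ 0.4689 -0.2111  0.074 ]
tin [ 0.4743 -0.3269  0.056 ]
board [ 0.6177 -0.0271  0.012 ]
board [ 0.6586 -0.3583  0.012 ]
board [ 0.4232 -0.3878  0.012 ]
board [ 0.3821 -0.0551  0.012 ]
org 0.03 [0.5122 0.2996 0.03  ]
org 0.03 [0.4762 0.3021 0.03  ]
org 0.03 [0.4596 0.1477 0.03  ]
org 0.005 [0.462  0.1524 0.005 ]
org 0.03 [0.4978 0.146  0.03  ]
org 0.005 [0.5014 0.1506 0.005 ]
tray [0.642  0.3712 0.024 ]
tray [0.6278 0.034  0.024 ]
tray [0.4112 0.0419 0.024 ]
tray [0.4244 0.3803 0.024 ]
th [0.4377 0.3148 0.012 ]
th [0.4333 0.1829 0.012 ]
[0.06239986 0.57659734 0.37381586] [[ 0.223  0.975 -0.   ]
 [ 0.939 -0.215  0.267]
 [ 0.26  -0.06  -0.964]] 285.59108691123976
```

carry_out(
  moves=[
    [[0,0,0,-8.4,-1],[-4.4,-4.0,0,0,-1],[-4.4,-4.0,0,0,-1],[-4.4,-4.0,0,0,-1],[-4.4,-4.0,0,0,-1],[-4.4,-4.0,0,0,-1],[-4.4,-4.0,0,0,-1],[-4.4,-4.0,0,0,-1]],
  ],
  squeeze=30,
)

```text
t: 1.15
position: [0.4147, 0.2553, 0.2313]
tcp_rot: [-180.0, 0.0, 175.5]
ft_force: [0.6, 0.1, -0.4]
grip_width: 0.0854
finger_force: 0.0
```

```bash
python3 - <<'E'
from h import *
s=get_state();print(s['t'],s['position'],s['tcp_rot'],s['qpos'].round(1))
w=snap('wrist','w1')
cv2.imwrite('pics/w1b.png',cv2.resize(w['image'][:,:,::-1],(800,600),interpolation=cv2.INTER_CUBIC))
for p in [(.512,.3,.03),(.5014,.1506,.005),(.5707,.2194,.005)]:print(np.array(proj(w,p))*1.5625)
E
```

```text
1.15 [0.41472977 0.25533657 0.23130171] [-1.79999641e+02  1.55179088e-03  1.75468747e+02] [-30.6  33.2  -8.2 102.8   6.4  44.5  43.4]
[462.44119162 375.85717305]
[291.44016712 365.0417948 ]
[375.26931484 428.08959062]
```

View pics/w1b.png

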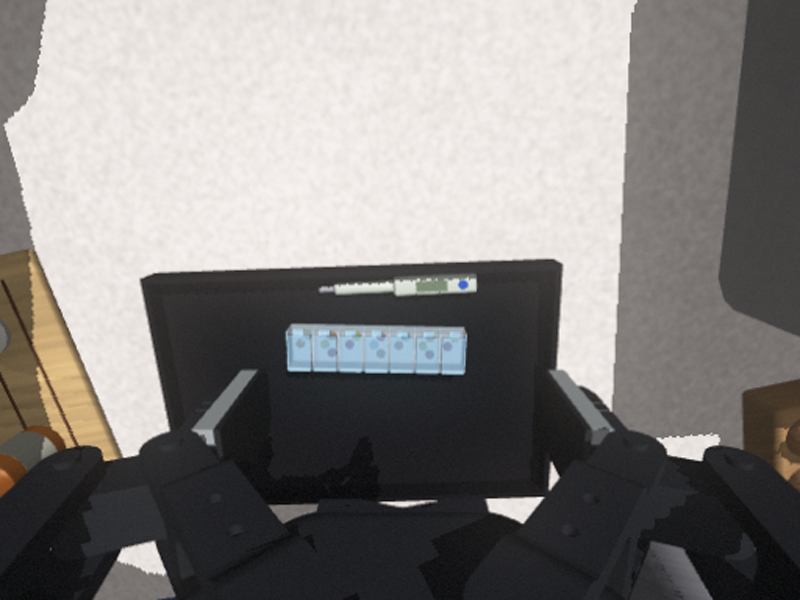

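The wrist view shows the organiser's back top edge from (287,373) to (466,376) and its front from (290,324) to (466,328).

```bash
python3 - <<'E'
from h import *
w=load('w1');g=lambda u,v,z:pix(w,(u+.5)/1.5625-.5,(v+.5)/1.5625-.5,z)[:2]
a=g(287.5,373.5,.03);b=g(466,376.5,.03);c=g(289,324,.005);e=g(465.5,327.5,.005)
print(a,b,c,e,np.linalg.norm(b-a))
y=(b-a)/np.linalg.norm(b-a);x=np.array([y[1],-y[0]])
print('yaw',np.degrees(np.arctan2(-y[0],y[1])),'front yaw',np.degrees(np.arctan2(-(e-c)[0],(e-c)[1])))
o=(a+b)/2-.017*x;o2=(c+e)/2+.017*x;print('org',o,o2)
t=o+.083*x;print('tin',t,'bot',t+.088*y,'egg',t-.09*y)
i=w['image']
E
```

```text
[0.49802413 0.15351467] [0.51255004 0.30273467] [0.46256874 0.15388135] [0.47789502 0.30714522] 0.14992534973000335
yaw -5.559973321315941 front yaw -5.710554065018606
org [0.48836707 0.22977176] [0.4871519  0.22886619]
tin [0.57097658 0.22173008] bot [0.57950269 0.30931607] egg [0.5622567 0.1321535]
```

carry_out(
  moves=[
    [[-1.05,-5.5,0,0,-1],[-1.05,-5.5,0,0,-1],[-1.05,-5.5,0,0,-1],[-1.05,-5.5,0,0,-1],[-1.05,-5.5,0,0,-1],[-1.05,-5.5,0,0,-1],[-1.05,-5.5,0,0,-1],[-1.05,-5.5,0,0,-1]],
  ],
)

```text
t: 2.2
position: [0.4625, -0.1902, 0.2313]
tcp_rot: [180.0, 0.0, 175.5]
ft_force: [0.6, 0.1, -0.7]
grip_width: 0.0854
finger_force: 0.0
```

```bash
python3 - <<'E'
from h import *
w=snap('wrist','w2');print(get_state()['qpos'].round(1))
cv2.imwrite('pics/w2b.png',cv2.resize(w['image'][:,:,::-1],(800,600),interpolation=cv2.INTER_CUBIC))
for n,p in dict(bottle=(.5596,-.0914,.106),jar=(.5786,-.198,.077),dose=(.5953,-.3031,.043),egg=(.4485,-.1074,.075),pot=(.4689,-.2111,.074),tin=(.4743,-.3269,.056)).items():print(n,np.array(proj(w,p))*1.5625)
E
```

```text
[ 26.5  34.6 -12.5  99.8  10.   46.6  94.3]
bottle [557.33310142 418.23279036]
jar [402.04650341 430.67793199]
dose [279.11572728 434.64196437]
egg [520.60897253 249.6675714 ]
pot [370.79593344 290.21961878]
tin [217.90498861 303.22343303]
```

View pics/w2b.png

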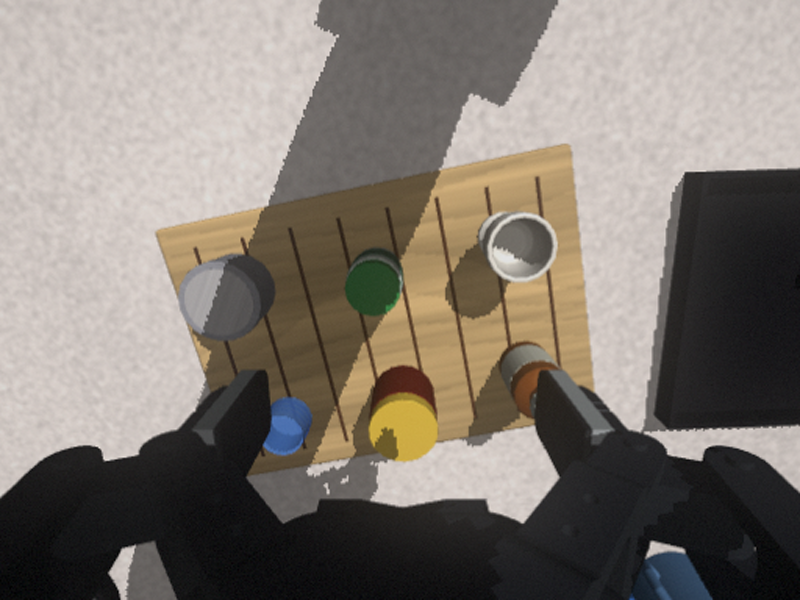

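The tin's lid is at (221,299), the pot at (374,287), the egg rim at (521,247), the jar at (403,427) and the dosing cup at about (290,424). All are within ~3 px of the top-view predictions, so I'll use averages and take the tin first.

carry_out(
  moves=[
    [[-0.7,-4.5,0,0,-1],[-0.7,-4.5,0,0,-1],[-0.7,-4.5,0,0,-1],[0,0,5,0,-1],[0,0,5,0,-1],[0,0,4,0,-1],[0,0,3,0,-1],[0,0,2,0,-1]],
  ],
)

```text
t: 3.25
position: [0.4724, -0.3242, 0.0398]
tcp_rot: [180.0, -0.1, 175.5]
ft_force: [0.6, 0.6, 0.3]
grip_width: 0.0853
finger_force: 0.0
```

carry_out(
  moves=[
    [[0,0,1.5,0,-1],[0,0,1.3,0,-1],[0,0,0,0,1],[0,0,0,0,1],[0,0,0,0,1],[0,0,0,0,1],[0,0,0,0,1]],
  ],
)

```text
t: 4.12
position: [0.473, -0.3248, 0.0137]
tcp_rot: [-180.0, 0.0, 175.5]
ft_force: [-0.5, 0.6, 6.5]
grip_width: 0.061
finger_force: 32.8
```

carry_out(
  moves=[
    [[0,0,-3,0,1],[0,0,-5,0,1],[0,0,-5,0,1],[-0.5,5,0,0,1],[-0.5,5,0,0,1],[-0.5,5,0,0,1],[-0.5,5,0,0,1],[-0.5,5,0,0,1]],
  ],
)

```text
t: 5.12
position: [0.5176, -0.0758, 0.1434]
tcp_rot: [-180.0, 0.0, 175.5]
ft_force: [0.7, -0.1, -0.5]
grip_width: 0.0613
finger_force: 33.1
```

carry_out(
  moves=[
    [[-0.5,5,0,0,1],[-0.5,5,0,0,1],[-0.5,5,0,0,1],[-0.5,5,0,0,1],[-0.5,5,0,0,1],[-0.4,4,0,0,1],[0,0,2,0,1],[0,0,2,0,1]],
  ],
)

```text
t: 6.12
position: [0.5692, 0.2098, 0.1027]
tcp_rot: [-180.0, 0.0, 175.5]
ft_force: [0.0, 0.3, -1.3]
grip_width: 0.0612
finger_force: 33.1
```

carry_out(
  moves=[
    [[0,1.05,0,0,1],[0,0,4,0,1],[0,0,3,0,1],[0,0,1.5,0,1],[0,0,0.9,0,1],[0,0,0.1,0,1],[0,0,0,0,1]],
  ],
)

```text
t: 7.0
position: [0.5706, 0.2201, 0.0091]
tcp_rot: [180.0, 0.1, 175.5]
ft_force: [0.2, -0.4, -1.2]
grip_width: 0.0611
finger_force: 33.1
```

carry_out(
  moves=[
    [[0,0,0.15,0,1],[0,0,0.1,0,1],[0,0,0,0,0.8],[0,0,0,0,-0.7],[0,0,0,0,-1],[0,0,0,0,-1],[0,0,-3,0,-1],[0,0,-5,0,-1]],
  ],
)

```text
t: 8.0
position: [0.5694, 0.2196, 0.0856]
tcp_rot: [-179.9, -0.1, 175.5]
ft_force: [0.2, 0.6, 0.4]
grip_width: 0.0856
finger_force: 0.0
```

carry_out(
  moves=[
    [[0,0,-6,0,-1],[1.4,-4.8,0,0,-1],[1.4,-4.8,0,0,-1],[1.4,-4.8,0,0,-1],[1.4,-4.8,0,0,-1],[1.4,-4.8,0,0,-1],[1.4,-4.8,0,0,-1],[1.3,-4.8,0,0,-1]],
  ],
)

```text
t: 9.0
position: [0.4462, -0.1088, 0.1459]
tcp_rot: [-180.0, 0.0, 175.5]
ft_force: [1.2, 0.0, 0.5]
grip_width: 0.086
finger_force: 0.0
```

carry_out(
  moves=[
    [[0,0,0,-10,-1],[0,0,0,-10,-1],[0,0,0,-10,-1],[0,0,0,-10,-1],[0,0,0,-10,-1],[0,0,0,-10,-1],[0,0,0,-10,-1],[0,0,0,-10,-1]],
  ],
)

```text
t: 10.0
position: [0.4469, -0.1075, 0.1459]
tcp_rot: [-180.0, -0.0, -104.2]
ft_force: [0.7, -0.6, -1.5]
grip_width: 0.0856
finger_force: 0.0
```

carry_out(
  moves=[
    [[0,0,0,-10,-1],[0,0,0,0,-1]],
  ],
)

```text
t: 10.25
position: [0.4468, -0.1076, 0.1458]
tcp_rot: [180.0, 0.0, -94.6]
ft_force: [0.8, -0.7, -1.1]
grip_width: 0.0851
finger_force: 0.0
```

```bash
python3 - <<'E'
from h import *
s=get_state();print(s['position'],s['tcp_rot'],s['qpos'].round(1))
w=snap('wrist','w3')
cv2.imwrite('pics/w3b.png',cv2.resize(w['image'][:,:,::-1],(640,480),interpolation=cv2.INTER_CUBIC))
for p in [(.4475,-.1075,.075),(.5596,-.0914,.106)]:print(np.array(proj(w,p))*1.25)
snap('top','top1')
E
```

```text
[ 0.44684934 -0.10760246  0.14576311] [ 1.79997170e+02  1.22067387e-02 -9.46131286e+01] [ 28.8  42.4 -34.1 113.9  40.1  36.  143.3]
[319.82329225 251.10936485]
[123.716572   309.89045993]
```

View pics/w3b.png

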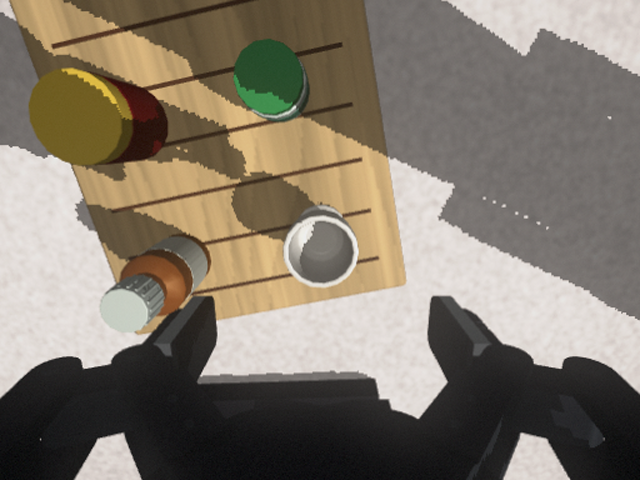

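carry_out(
  moves=[
    [[0,0,4,0,-1],[0,0,3,0,-1],[0,0,2,0,-1],[0,0,1.2,0,-1],[0,0,0,0,1],[0,0,0,0,1],[0,0,0,0,1],[0,0,0,0,1]],
  ],
  squeeze=25,
)

```text
t: 11.35
position: [0.4472, -0.1075, 0.0445]
tcp_rot: [-179.9, -0.0, -94.6]
ft_force: [1.1, 0.3, 6.7]
grip_width: 0.0466
finger_force: 24.9
```

carry_out(
  moves=[
    [[0,0,0,0,1],[0,0,0,0,1]],
  ],
)

```text
t: 11.6
position: [0.4472, -0.1075, 0.0445]
tcp_rot: [-179.9, -0.0, -94.6]
ft_force: [0.0, 0.4, 7.2]
grip_width: 0.0463
finger_force: 24.9
```

carry_out(
  moves=[
    [[0,0,-2,0,1],[0,0,-4,0,1],[0,0,-5,0,1],[-4.9,-1.9,0,0,1],[-4.9,-1.9,0,0,1],[-4.9,-1.9,0,0,1],[-4.9,-1.9,0,0,1],[-4.9,-1.9,0,0,1]],
  ],
)

```text
t: 12.6
position: [0.5615, 0.1308, 0.1543]
tcp_rot: [-180.0, 0.0, -94.6]
ft_force: [0.3, -0.6, -1.0]
grip_width: 0.0464
finger_force: 26.2
```

carry_out(
  moves=[
    [[0,0,3,0,1],[0,0,0,0,1]],
  ],
)

```text
t: 12.85
position: [0.56, 0.129, 0.1228]
tcp_rot: [179.8, -0.1, -94.5]
ft_force: [0.2, -1.2, -1.1]
grip_width: 0.0462
finger_force: 26.4
```

```bash
python3 - <<'E'
from h import *
s=get_state();print(s['position'],s['tcp_rot'],s['qpos'].round(1))
w=snap('wrist','w4')
cv2.imwrite('pics/w4b.png',cv2.resize(w['image'][:,:,::-1],(800,600),interpolation=cv2.INTER_CUBIC))
for p in [(.5706,.2203,.049),(.5631,.1307,.150),(.5623,.1307,.005)]:print(np.array(proj(w,p))*1.5625)
E
```

```text
[0.56003969 0.12895177 0.1227858 ] [ 1.79840264e+02 -7.37642813e-02 -9.45402017e+01] [ 1.000e-01  5.170e+01 -3.320e+01  9.150e+01  3.540e+01  4.790e+01
  1.279e+02]
[394.92697089 467.9036788 ]
[390.9105508  420.33220918]
[397.203514   293.73699457]
```

View pics/w4b.png

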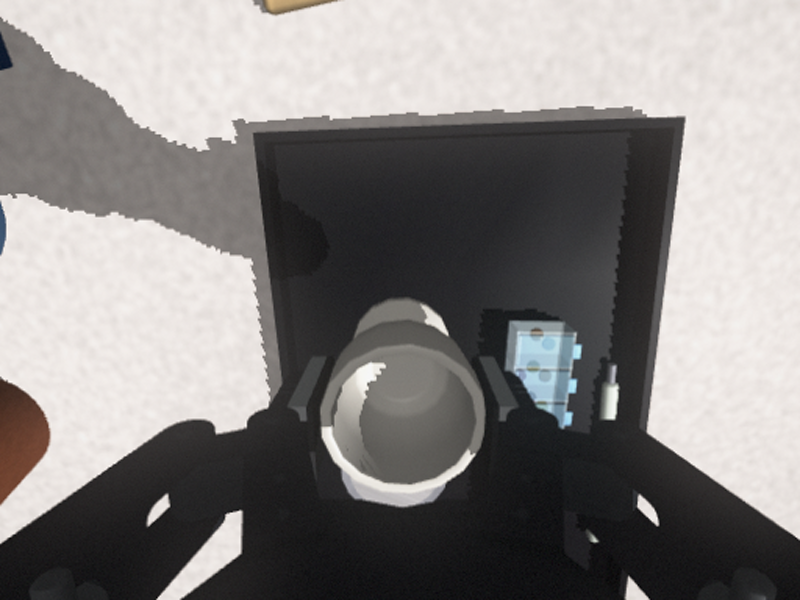

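The egg cup hangs upright and centred between the fingers (rim about (404,420), foot about (403,320)), with the organiser at (540,370) clear of them.

carry_out(
  moves=[
    [[0,-0.1,3,0,1],[0,0,2.5,0,1],[0,0,1.5,0,1],[0,0,0.8,0,1],[0,0,0.4,0,1],[0,0,0,0,1],[0,0,0,0,1]],
  ],
)

```text
t: 13.78
position: [0.5622, 0.1293, 0.0423]
tcp_rot: [-180.0, 0.0, -94.5]
ft_force: [-0.2, 0.3, -0.5]
grip_width: 0.0464
finger_force: 26.4
```

carry_out(
  moves=[
    [[-0.15,0,0.3,0,1],[0,0,0.2,0,1],[0,0,0,0,1]],
  ],
)

```text
t: 14.15
position: [0.5625, 0.1311, 0.0374]
tcp_rot: [-179.9, 0.0, -94.5]
ft_force: [0.8, 0.1, 9.1]
grip_width: 0.0471
finger_force: 26.4
```

carry_out(
  moves=[
    [[0,0,0,0,0.3],[0,0,0,0,-0.7],[0,0,0,0,-0.7],[0,0,0,0,-0.7],[0,0,-2,0,-0.7],[0,0,-4,0,-1],[0,0,-5,0,-1]],
  ],
)

```text
t: 15.02
position: [0.5616, 0.1306, 0.1475]
tcp_rot: [179.9, -0.0, -94.5]
ft_force: [0.8, -0.7, 1.1]
grip_width: 0.0852
finger_force: 0.0
```

carry_out(
  moves=[
    [[4.4,-0.3,0,0,-1],[4.4,-0.3,0,0,-1],[4.4,-0.3,0,0,-1],[4.4,-0.3,0,0,-1],[4.4,-0.3,0,0,-1],[0,0,0,0,-1]],
  ],
)

```text
t: 15.78
position: [0.5592, -0.0933, 0.1464]
tcp_rot: [180.0, -0.1, -94.8]
ft_force: [-0.1, 0.5, 1.3]
grip_width: 0.0854
finger_force: 0.0
```

carry_out(
  moves=[
    [[0,0,4,0,-1],[0,0,3,0,-1],[0,0,2,0,-1],[0,0,1.2,0,-1],[0,0,0.5,0,-1]],
  ],
)

```text
t: 16.4
position: [0.5597, -0.0894, 0.0396]
tcp_rot: [180.0, 0.0, -94.5]
ft_force: [0.8, 0.4, 0.5]
grip_width: 0.0852
finger_force: 0.0
```

carry_out(
  moves=[
    [[0,0,0,0,1],[0,0,0,0,1],[0,0,0,0,1],[0,0,0,0,1],[0,0,0,0,1],[0,0,0,0,1]],
  ],
  squeeze=30,
)

```text
t: 17.15
position: [0.56, -0.0898, 0.0406]
tcp_rot: [-179.9, -0.0, -94.5]
ft_force: [0.8, -0.3, 6.2]
grip_width: 0.0432
finger_force: 29.7
```

carry_out(
  moves=[
    [[0,0,-2,0,1],[0,0,-4,0,1],[0,0,-5,0,1],[-5,0.15,0,0,1],[-5,0.15,0,0,1],[-5,0.15,0,0,1],[-5,0.15,0,0,1],[-5,0.15,0,0,1]],
  ],
)

```text
t: 18.15
position: [0.5719, 0.1616, 0.1502]
tcp_rot: [-180.0, -0.0, -94.5]
ft_force: [1.3, -0.7, -2.1]
grip_width: 0.0431
finger_force: 31.5
```

carry_out(
  moves=[
    [[-5,0.15,0,0,1],[-5,0.15,0,0,1],[-5,0.15,0,0,1],[0,0,0,0,1],[0,0,0,0,1]],
  ],
)

```text
t: 18.77
position: [0.5794, 0.3095, 0.1498]
tcp_rot: [-180.0, -0.0, -94.5]
ft_force: [-0.4, -1.1, -1.7]
grip_width: 0.0431
finger_force: 31.4
```

carry_out(
  moves=[
    [[0,0,4,0,1],[0,0,3.5,0,1],[0,0,2,0,1],[0,0,1.2,0,1],[0,0,0.5,0,1],[0,0,0.2,0,1],[0,0,0,0,1]],
  ],
)

```text
t: 19.65
position: [0.5795, 0.3101, 0.0363]
tcp_rot: [-180.0, 0.0, -94.5]
ft_force: [1.2, 0.6, -1.5]
grip_width: 0.043
finger_force: 31.4
```

carry_out(
  moves=[
    [[0,0,0.2,0,1],[0,0,0,0,1]],
  ],
)

```text
t: 19.9
position: [0.5793, 0.3099, 0.0339]
tcp_rot: [-180.0, -0.0, -94.5]
ft_force: [-0.3, 0.3, -1.7]
grip_width: 0.0432
finger_force: 31.4
```

carry_out(
  moves=[
    [[0,0,0.1,0,1],[0,0,0.05,0,1],[0,0,0,0,0.3],[0,0,0,0,-0.7],[0,0,0,0,-0.7],[0,0,0,0,-0.7],[0,0,-4,0,-0.7],[0,0,-6,0,-1]],
  ],
)

```text
t: 20.9
position: [0.5787, 0.3095, 0.1323]
tcp_rot: [179.9, -0.1, -94.5]
ft_force: [0.7, 0.6, 1.0]
grip_width: 0.0855
finger_force: 0.0
```

carry_out(
  moves=[
    [[0,0,-3,0,-1],[6,0,0,0,-1],[6,0,0,0,-1],[6,0,0,0,-1],[6,0,0,0,-1],[6,0,0,0,-1],[6,0,0,0,-1],[6,0,0,0,-1]],
  ],
)

```text
t: 21.9
position: [0.5458, -0.1107, 0.1624]
tcp_rot: [-180.0, -0.0, -94.5]
ft_force: [0.5, -0.1, -0.2]
grip_width: 0.0853
finger_force: 0.0
```

```bash
python3 - <<'E'
from h import *
s=get_state();print(s['position'],s['tcp_rot'],s['qpos'].round(1))
d=snap('top','top2');i=d['image'][:,:,::-1]
b=cv2.resize(i[115:245,75:245],None,fx=4.6,fy=4.6,interpolation=cv2.INTER_CUBIC)
cv2.imwrite('pics/c3.png',cv2.convertScaleAbs(b,alpha=1.3,beta=10))
for n,p in dict(bot=(.5788,.3079,.099),tin=(.5706,.2203,.049),egg=(.5623,.1307,.068)).items():
    u,v=proj(d,p);print(n,(u+.5-75)*4.6-.5,(v+.5-115)*4.6-.5)
E
```

```text
[ 0.54578555 -0.11070258  0.16243206] [-1.79981704e+02 -8.51384823e-03 -9.45360444e+01] [ 27.   47.8 -37.6  93.4  35.5  51.2 151.1]
bot 126.12306240085812 193.49520064821093
tin 355.6361781915106 235.2141566232571
egg 538.1960258409016 240.27403973841214
```

View pics/c3.png

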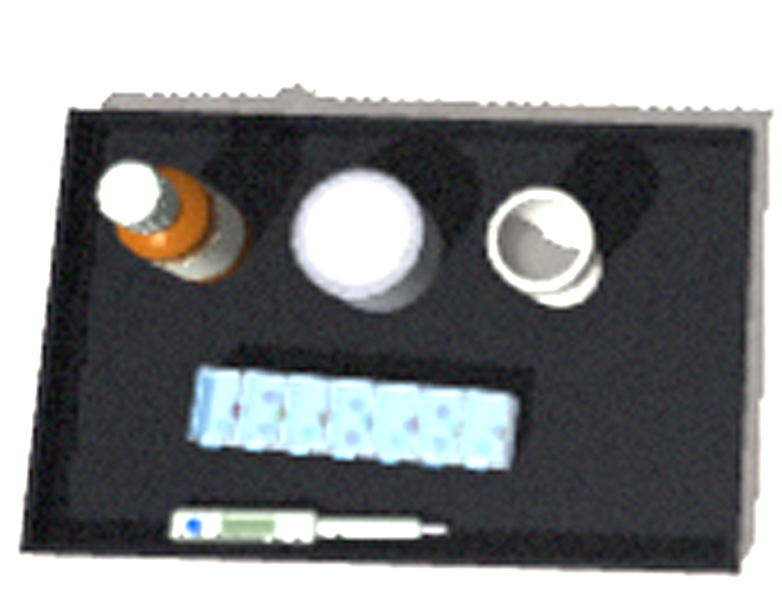

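The row matches the plan: cap at (130,193), tin at (358,234), egg cup at (540,241), each within ~2 mm, with the organiser and thermometer unmoved. I'll fetch the dosing cup next.

carry_out(
  moves=[
    [[0,0,0,10.5,-1],[0,0,0,10.5,-1],[0,0,0,10.5,-1],[0,0,0,10.5,-1],[0,0,0,10.5,-1],[0,0,0,10.5,-1],[0,0,0,10.5,-1],[0,0,0,10.5,-1]],
  ],
)

```text
t: 22.95
position: [0.5462, -0.1084, 0.1624]
tcp_rot: [-180.0, 0.0, -178.9]
ft_force: [0.2, 0.0, 1.0]
grip_width: 0.0852
finger_force: 0.0
```

carry_out(
  moves=[
    [[0,0,0,1.5,-1],[-0.6,-4.7,0,0,-1],[-0.6,-4.7,0,0,-1],[-0.6,-4.7,0,0,-1],[-0.6,-4.7,0,0,-1],[0,0,0,0,-1]],
  ],
)

```text
t: 23.7
position: [0.569, -0.3005, 0.1617]
tcp_rot: [-179.9, -0.0, 179.9]
ft_force: [0.3, 1.3, -0.7]
grip_width: 0.0854
finger_force: 0.0
```

```bash
python3 - <<'E'
from h import *
s=get_state();print(s['position'],s['tcp_rot'],s['qpos'].round(1))
w=snap('wrist','w5')
cv2.imwrite('pics/w5b.png',cv2.resize(w['image'][120:312,150:406,::-1],None,fx=3,fy=3,interpolation=cv2.INTER_CUBIC))
E
```

```text
[ 0.56903464 -0.30045176  0.16166137] [-1.79922093e+02 -4.02777622e-02  1.79910421e+02] [ 31.7  51.7 -15.7  73.9  14.9  56.4 103.4]
```

View pics/w5b.png

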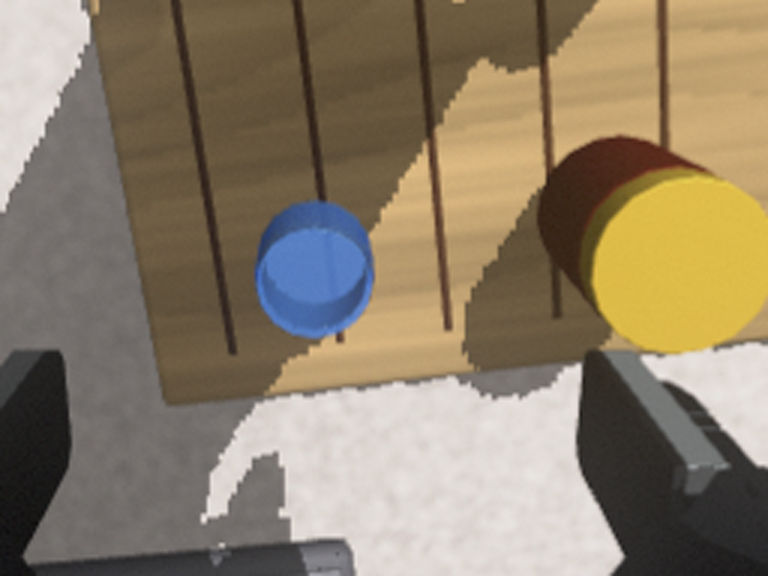

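The cup's outline spans x 257–374, y 201–338 in the crop, with an inner light ellipse centred at (316,266). I'll check it numerically against mouth-down and mouth-up models.

```bash
python3 - <<'E'
from h import *
from scipy.optimize import least_squares
w=load('w5')
a=np.linspace(0,2*np.pi,90)
def box(c,r,z):
    q=np.array([proj(w,(c[0]+r*np.cos(t),c[1]+r*np.sin(t),z)) for t in a]);q=(q-[150,120]+.5)*3-.5
    return np.array([q[:,0].min(),q[:,0].max(),q[:,1].min(),q[:,1].max()])
obs=np.array([257,374,201,338.])
for n,rb,rt,ri,zi in(('down',.0205,.019,.0185,.012),('up',.019,.0205,.016,.015)):
    def o(c):
        b=box(c,rb,.012);t=box(c,rt,.043);return np.array([min(b[0],t[0]),max(b[1],t[1]),min(b[2],t[2]),max(b[3],t[3])])
    s=least_squares(lambda c:o(c)-obs,[.59,-.31],x_scale=.01,diff_step=1e-3)
    print(n,s.x,(o(s.x)-obs).round(1),'inner',box(s.x,ri,zi).round(0),'topplate',box(s.x,rt,.043).round(0))
E
```

```text
down [ 0.59623323 -0.30167116] [-0.1  0.1 -1.1  1.1] inner [265. 368. 205. 304.] topplate [257. 374. 229. 339.]
up [ 0.59477123 -0.30166442] [-4.9  4.9 -1.   1.2] inner [271. 361. 210. 296.] topplate [252. 379. 220. 339.]
```

Mouth-down fits to about 1 px, with the cup at (0.596, -0.302).

carry_out(
  moves=[
    [[-2.7,-0.15,0,0,-1],[0,0,4,0,-1],[0,0,4,0,-1],[0,0,3,0,-1],[0,0,1.5,0,-1],[0,0,0,0,-1]],
  ],
)

```text
t: 24.5
position: [0.597, -0.2976, 0.0372]
tcp_rot: [180.0, -0.0, -179.9]
ft_force: [0.1, 0.2, 0.4]
grip_width: 0.0856
finger_force: 0.0
```

carry_out(
  moves=[
    [[0.1,-0.45,0.8,0,-1],[0,0,1.0,0,-1],[0,0,0.5,0,-1],[0,0,0,0,1],[0,0,0,0,1],[0,0,0,0,1],[0,0,0,0,1],[0,0,0,0,1]],
  ],
  squeeze=20,
)

```text
t: 25.5
position: [0.5961, -0.3029, 0.0148]
tcp_rot: [-180.0, 0.0, 180.0]
ft_force: [-2.1, 1.3, 6.3]
grip_width: 0.0394
finger_force: 20.0
```

carry_out(
  moves=[
    [[0,0,0,0,1],[0,0,0,0,1]],
  ],
)

```text
t: 25.75
position: [0.5961, -0.3029, 0.0148]
tcp_rot: [-180.0, 0.0, 180.0]
ft_force: [-1.8, 0.5, 6.1]
grip_width: 0.0395
finger_force: 20.0
```

carry_out(
  moves=[
    [[0,0,-2,0,1],[0,0,-5,0,1],[0,0,-5.5,0,1],[-0.3,5,0,0,1],[-0.3,5,0,0,1],[-0.3,5,0,0,1],[-0.3,5,0,0,1],[-0.3,5,0,0,1]],
  ],
)

```text
t: 26.75
position: [0.6113, -0.0512, 0.1407]
tcp_rot: [-180.0, 0.1, 180.0]
ft_force: [1.0, 1.2, -0.6]
grip_width: 0.0398
finger_force: 20.5
```

carry_out(
  moves=[
    [[-0.3,5,0,0,1],[-0.3,5,0,0,1],[-0.3,5,0,0,1],[-0.3,5,0,0,1],[-0.3,5,0,0,1],[-0.3,5,0,0,1],[-0.3,5,0,0,1],[0,0,0,0,1]],
  ],
)

```text
t: 27.75
position: [0.631, 0.3017, 0.14]
tcp_rot: [179.9, -0.0, -179.8]
ft_force: [-0.5, -1.4, -0.2]
grip_width: 0.0396
finger_force: 20.5
```

```bash
python3 - <<'E'
from h import *
s=get_state();print(s['position'],s['tcp_rot'],s['grip_width'])
w=snap('wrist','w6')
cv2.imwrite('pics/w6b.png',cv2.resize(w['image'][100:320,128:384,::-1],None,fx=2.7,fy=2.7,interpolation=cv2.INTER_CUBIC))
p=s['position'];z=p[2]-.0148+.012
for q in [(.579,.307,.099),(p[0],p[1],z),(p[0],p[1],z+.031)]:
    u,v=proj(w,q);print((u+.5-128)*2.7-.5,(v+.5-100)*2.7-.5)
E
```

```text
[0.63100161 0.30171882 0.14001312] [ 1.79858691e+02 -1.83459297e-02 -1.79765730e+02] 0.03958758887421026
367.4090517740158 106.21912222514037
343.72427870308724 378.5331421710965
342.90355257941343 457.9859162449375
```

View pics/w6b.png

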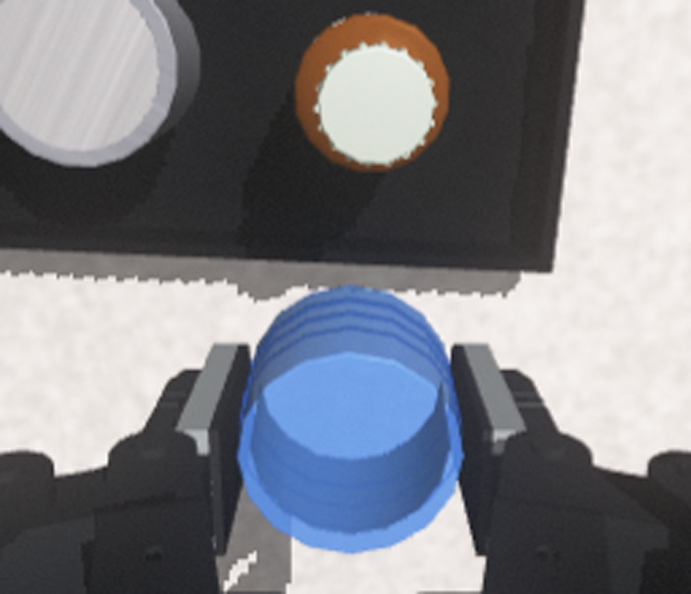

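The white cap is at (376,104) and the held cup's centre at about x=351. Both are shifted ~8 px from prediction, so the relative offset holds: 52 mm back towards the robot and 5.5 mm left.

carry_out(
  moves=[
    [[2.6,0.3,0,0,1],[2.6,0.25,0,0,1],[0,0,1.5,0,1],[0,0,1.3,0,1],[0,0,0,0,1],[0,0,0,0,1]],
  ],
)

```text
t: 28.55
position: [0.5808, 0.3024, 0.1113]
tcp_rot: [-180.0, 0.0, 179.9]
ft_force: [-0.5, 0.5, 0.8]
grip_width: 0.0393
finger_force: 20.5
```

carry_out(
  moves=[
    [[0.2,0.45,0,0,1],[0,0,0,0,1],[0,0,0,0,1]],
  ],
)

```text
t: 28.92
position: [0.5784, 0.3073, 0.1114]
tcp_rot: [-180.0, 0.0, 180.0]
ft_force: [0.7, -0.5, 0.1]
grip_width: 0.0394
finger_force: 20.5
```

```bash
python3 - <<'E'
from h import *
print(get_state()['position'])
w=snap('wrist','w7')
cv2.imwrite('pics/w7b.png',cv2.resize(w['image'][160:340,150:370,::-1],None,fx=3.2,fy=3.2,interpolation=cv2.INTER_CUBIC))
E
```

```text
[0.57840076 0.30727165 0.11139942]
```

View pics/w7b.png

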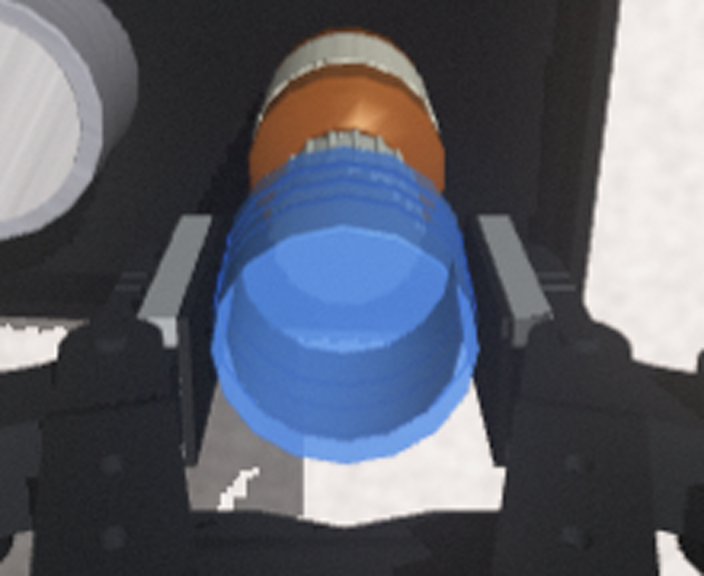

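Cup (centre x≈345) and bottle (x≈348) line up, so I'll lower it.

carry_out(
  moves=[
    [[0,0,0.8,0,1],[0,0,0.8,0,1],[0,0,0,0,1]],
  ],
)

```text
t: 29.35
position: [0.578, 0.307, 0.0943]
tcp_rot: [-180.0, -0.1, 180.0]
ft_force: [0.3, 0.5, 0.4]
grip_width: 0.0391
finger_force: 20.5
```

carry_out(
  moves=[
    [[0,0,0.8,0,1],[0,0,0.6,0,1],[0,0,0.4,0,1],[0,0,0,0,1]],
  ],
)

```text
t: 29.85
position: [0.5783, 0.3072, 0.077]
tcp_rot: [-180.0, -0.0, 180.0]
ft_force: [-0.3, 0.4, 1.1]
grip_width: 0.0397
finger_force: 20.5
```

carry_out(
  moves=[
    [[0,0,0.2,0,1],[0,0,0.1,0,1],[0,0,0,0,1]],
  ],
)

```text
t: 30.22
position: [0.5784, 0.3072, 0.0743]
tcp_rot: [-180.0, 0.0, 180.0]
ft_force: [0.7, -0.1, -0.8]
grip_width: 0.0392
finger_force: 20.5
```

carry_out(
  moves=[
    [[0,0,0.1,0,1],[0,0,0.1,0,1],[0,0,0,0,1]],
  ],
)

```text
t: 30.6
position: [0.5789, 0.3074, 0.0737]
tcp_rot: [180.0, 0.1, 180.0]
ft_force: [-3.8, -3.3, 20.7]
grip_width: 0.0393
finger_force: 22.2
```

carry_out(
  moves=[
    [[0,0,-0.15,0,1],[0,0,0,0,0.3],[0,0,0,0,-0.5],[0,0,0,0,-0.6],[0,0,0,0,-0.6],[0,0,-3,0,-0.6],[0,0,-5,0,-0.8],[0,0,-5,0,-1]],
  ],
)

```text
t: 31.6
position: [0.5782, 0.3072, 0.2053]
tcp_rot: [-180.0, -0.0, 180.0]
ft_force: [-0.7, 0.4, 0.4]
grip_width: 0.0855
finger_force: 0.0
```

carry_out(
  moves=[
    [[0,-6,-1,0,-1],[0,-6,-1,0,-1],[0,-6,0,0,-1],[0,-6,0,0,-1],[0,-6,0,0,-1],[0,-6,0,0,-1],[0,-6,0,0,-1],[0,0,0,0,-1]],
  ],
)

```text
t: 32.6
position: [0.5774, -0.1178, 0.2236]
tcp_rot: [-179.9, -0.0, 179.6]
ft_force: [-0.1, 0.6, -0.4]
grip_width: 0.0853
finger_force: 0.0
```

```bash
python3 - <<'E'
from h import *
s=get_state();print(s['t'],s['position'])
d=snap('top','top3');e=snap('scene','sc3')
a=cv2.resize(d['image'][115:245,75:245],None,fx=2.35,fy=2.35,interpolation=cv2.INTER_CUBIC)
b=cv2.resize(e['image'][130:245,240:390],(400,306),interpolation=cv2.INTER_CUBIC)
im=np.hstack([a[:305],b[:305]]);cv2.imwrite('pics/f.png',cv2.convertScaleAbs(im[:,:,::-1],alpha=1.3,beta=15));print(im.shape)
E
```

```text
32.6 [ 0.5774383  -0.11779302  0.22363376]
(305, 800, 3)
```

View pics/f.png

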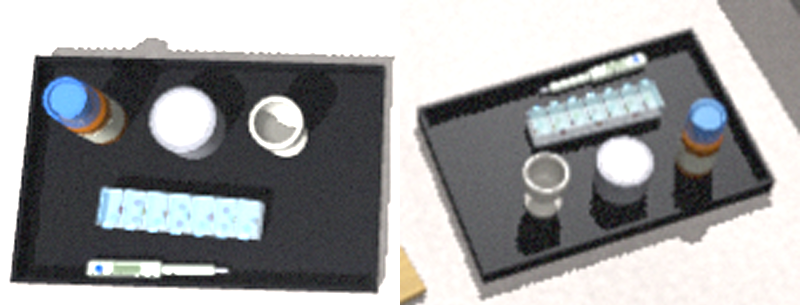

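The final views show the blue cup seated level on the bottle, with bottle, tin and egg cup upright in a row behind the unmoved organiser.

```bash
python3 -c "
from h import *
print(job_done())"
```

```text
the job is handed in; nothing more can be done
None
```

The job is handed in at about 33 s: the bottle, tin and egg cup stand in a row behind the organiser, each within about 2 mm of plan in the top view, and the dosing cup is on the bottle; the organiser and thermometer look unmoved, but I did not re-check the pot and jar at the end.

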